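# Take the tall cup from the dish tub and slide it under the coffee spout

## Task

Lift the tall straight cup without a handle out of the dish tub, stand it upright on the free front part of the coffee machine's drip tray and let go of it. Then gently slide it, standing, along the tray between the two guides until it rests against the back stop under the spouts. Leave the mug and the bowl standing in the tub, and do not disturb the other things on the counter.

Things in the scene. Friction and masses are not known exactly. Their poses are not given: they have to be found in the camera images.
- cup: The tall straight white ceramic cup without a handle: 66 mm outside diameter (60 mm at the very foot), 100 mm tall, wall 4 mm, about 0.2 to 0.4 kg, open at the top. Origin: centre of its underside, z up along its axis. It starts standing in the tub.
- mug: White ceramic mug with one handle, 76 mm in diameter, 80 mm tall, standing in the tub. Origin: centre of its underside; handle on its +y side.
- bowl: Low white ceramic bowl, 100 mm in diameter, 45 mm tall, standing in the tub. Origin: centre of its underside.
- tub: Fixed open grey plastic dish tub on the counter, 210 mm (its x) by 360 mm (its y), 80 mm tall, walls and floor 5 mm thick. Origin: centre of its underside. Cup, mug and bowl stand in a row along its y, 100 mm apart, in any order; free room for fingers is along the tub's x (at least 45 mm from the cup to the long walls).
- machine: Fixed black and steel coffee machine, 360 mm tall, 220 mm wide, 310 mm deep behind the tray, front towards its -x. Origin: on the counter directly below the home point; x points horizontally into the machine, y sideways, z up. Its flat steel drip tray is 160 mm wide, its top 30 mm above the counter, and reaches from x = -170 mm to the upright column of the machine at x = 75 mm.
- tray_front (a point): Middle of the drip tray's front edge, on its top, 170 mm in front of the home point. The tray is flat and open above from here to the guides' mouth, 87 mm farther in.
- guides_mouth (a point): On the tray top, midway between the front ends of the two low fixed guides (12 mm high), which are about 101 mm apart here, narrow to 74 mm at 45 mm before the home point, and then run parallel, 74 mm apart, to the back stop. The back stop is 25 mm high, its front face 33 mm beyond the home point.
- head (a point): Middle of the lower front edge of the machine's head, a 120 mm wide box that overhangs the tray from 30 mm in front of the home point to the column, and up to 340 mm above the counter. Its underside is 140 mm above the tray; two spouts hang 20 mm below it, over the home point.
- home (a point): The home point: on top of the drip tray (30 mm above the counter), midway between the guides, where the centre of the cup's underside is when the cup touches the back stop. Axes as the machine's: x into the machine, z up.
- jar: Glass jar with a steel lid, 70 mm in diameter, 110 mm tall, on the counter; leave alone. Origin: centre of its underside.
- tea_box: Brown tea carton, 70 x 130 x 75 mm, on the counter; leave alone. Origin: centre of its underside.
- paper_cups: Upturned stack of paper cups, 84 mm in diameter, 130 mm tall; leave alone. Origin: centre of its underside.
- spray: White spray bottle with an orange head, 80 mm in diameter, 210 mm tall; leave alone. Origin: centre of its underside.
- spoon: Steel spoon, 170 mm long, flat on the counter; leave alone. Origin: near its middle, on its underside.
Mind the look-alikes: they are no part of the job. What is shaped like the bowl but black is not meant.

How it is judged (in metres and radians):
On the way, in this order (a step that is already met when the one before it is completed fails the run):
1. The cup is lifted clear of the tub (its foot more than 90 mm above the counter) (height (world z) of cup above 0.09 m), for 0.1 s.
2. The cup stands upright, let go of and still, on the front part of the drip tray: its centre 60 to 155 mm in front of the home point and within 47 mm of the tray's middle line (x of cup in the frame of home between -0.155 and -0.06 m and y of cup in the frame of home between -0.047 and 0.047 m and z of cup in the frame of home between -0.004 and 0.004 m and angle between cup's own z axis and vertical below 0.06 rad and contact force between the fingers and cup below 0.1 N and linear speed of cup below 0.02 m/s), for 0.2 s.
At the end, for the whole second after the job is handed in: The cup stands upright (within 0.06 rad) and still on the drip tray, between the guides, its centre no more than 6 mm short of the home point along the tray and within 8 mm of it in all; the mug and the bowl stand upright (within 0.2 rad) on the floor of the tub (x of cup in the frame of home above -0.006 m and horizontal distance between cup and home below 0.008 m and z of cup in the frame of home between -0.004 and 0.004 m and angle between cup's own z axis and vertical below 0.06 rad and linear speed of cup below 0.02 m/s and x of mug in the frame of tub between -0.1 and 0.1 m and y of mug in the frame of tub between -0.175 and 0.175 m and z of each of mug, bowl in the frame of tub below 0.02 m and angle between each of mug, bowl's own z axis and vertical below 0.2 rad and x of bowl in the frame of tub between -0.1 and 0.1 m and y of bowl in the frame of tub between -0.175 and 0.175 m); the robot touches nothing.
It fails at once if The cup is tipped over (more than 0.6 rad) (angle between cup's own z axis and vertical above 0.6 rad).
It fails at once if The cup is dropped or rammed onto the machine (more than 45 N between them) (contact force between cup and machine above 45 N).
It fails at once if Another thing on the counter (the lidded glass jar, the tea carton, the stack of paper cups, the spray bottle, the spoon) is moved by more than 30 mm (distance of any of jar, tea_box, paper_cups, spray, spoon from where it was at the start of the episode above 0.03 m).
It also fails if it takes over 54 s, if anything falls off the work surface, if the arm or the gripper's body presses on something with over 40 N, if the wrist force passes 120 N, or if a joint passes its speed limit or range.

## Robot

A 6-joint arm with a two-finger parallel gripper is mounted at the origin on the work surface. World frame = base frame: x ahead of the robot, y to its left, z up, the work surface at z = 0. Lengths are in mm, angles in rad, forces in N, time in s.
With the tool pointing down it reaches from about 325 to 775 mm from the base axis. Payload 5.5 kg.
Tool frame: the origin (TCP) lies between the finger pads; the fingertips stand 8 mm ahead of it and the grasp point (between the pads) lies 11 mm behind it (bot.tips_ahead is the distance from the TCP to the fingertips, in mm); z points along the fingers, x is the direction in which the jaws open and shut, and the axes are right-handed (so a half turn about z gives the same grasp; the last joint's range is limited). The gripper opens to 85 mm and grips with 20 to 120 N. Pads are 22 mm wide; open, the fingers measure 114 mm over their backs; the gripper's body (76 mm by 85 mm) begins 54 mm behind the grasp point. The pads swing forward as they close: fully open they stand 13 mm farther back than shut.
Start: joints at [-1.233, 0.091, 1.231, -0, 1.82, -0.057], TCP at [230.775, -553.859, 239.275] pointing down, gripper open.
Joint ranges: [-2.87, 2.87], [-0.86, 2.18], [0.17, 2.46], [-1.51, 4.65], [0.06, 2.69], [-2.65, 2.65]. Speed limits (rad/s): [2.57, 2.57, 3.01, 3.14, 3.14, 3.14].

## Interface

Orientations are given as a unit quaternion [w, x, y, z].
In Python, from workcell import telemetry, cams, hand_in, bot gives the robot as it stands.
- The arm moves only by the tool arm_command, never from a script. Its argument "rows" is a list of rows, each a list of 7 numbers: the shift along the tool's x, y, z in cm, then the turn, a rotation vector about the tool's x, y, z in degrees, then the finger opening in cm, from 0 to 8.54. A call has 1 to 20 rows; each row is the pose to reach, as a shift and turn from the pose commanded when the call began, along the tool's axes at that moment; what a row does not reach only later rows make up. A row lasts 1/8 s, in which the tool goes at most 62.5 mm and 10.7 degrees, less where a joint would pass 70% of its speed; a pose out of reach is approached as far as the arm can. A call with a gripper value outside its range is refused whole. The fingers move at their own pace and stop on an object; the grip force is fixed at half the most. Time passes only in rows, so rows that repeat a pose let the fingers close. It gives the time, the measured TCP pose, the force and the opening at its end, in the units of the state.
- telemetry.read_state(): the state, without advancing time (a new reading comes with each control period).
- cams.get_image(name): name is "scene" or "top"; returns the picture (480x640x3 uint8, red, green, blue); there is no depth.
- cams.get_calibration(name): a dict with "intrinsics" (3x3 intrinsics, pixels), "distortion" ([k1, k2, p1, p2, k3] as OpenCV has them; the pictures are not rectified), "origin" and "orientation" of the camera in the world. Camera axes: x right, y up, looking along -z (the intrinsics and any distortion apply to the point x, -y, -z); pixel columns grow to the right and rows downward; lengths in mm; the calibration is good to about 2 mm. A picture is of the moment at which its call begins. get_calibration takes no time and is no camera call.
- hand_in(): hands the job in, once; it reports no verdict.
The state is a dict: "t": time; "joint_pos": joint angles; "qvel": joint speeds; "joint_efforts": joint torques, N m; "position": TCP position; "tool_rot": TCP orientation; "wrist_force": force on the tool from outside, world axes, zero at the start; "moment": the same for the moment, N m; "gripper_width": finger opening in mm.
Only numpy, scipy, OpenCV 4.12 (cv2) and the standard library are available. Lean on these libraries where they do the work, as an engineer would, in place of code of your own. Each camera call takes 0.05 s, during which the arm holds its last target. There are 200 camera calls.

## Working session

There is one attempt and no reset: what is moved stays moved. The work goes in short steps, Python scripts to look and compute and a tool call to move; the robot and the scene stay as the last step left them, time stands still between calls to the robot, and variables do not carry over. Pictures are saved under pics/ and viewed, about 8 in all and at most 12, crops included, and the job is handed in when it is done.

Besides the shell and the picture viewer there is one more tool, called after "Request:" as name(argument=value, ...) on one line, values as JSON. arm_command: Moves the arm, as the interface text tells. Its arguments: {"type":"object","properties":{"rows":{"type":"array"}},"required":["rows"]}

```bash
mkdir -p pics; ls; python3 - <<'E'
from workcell import telemetry, cams, bot
import cv2
for n in("scene","top"):
    im=cams.get_image(n); cv2.imwrite(f"pics/{n}0.png",im[:,:,::-1]); print(n,cams.get_calibration(n))
print(telemetry.read_state(), [a for a in dir(bot) if a[0]!='_'])
E
```

```text
pics
scene {'intrinsics': array([[539.99361029,   0.        , 315.80594901],
       [  0.        , 539.99361029, 238.64698888],
       [  0.        ,   0.        ,   1.        ]]), 'distortion': array([0.0519484, 0.       , 0.       , 0.       , 0.       ]), 'origin': array([1674.59479782, -429.45884737,  897.73337247]), 'orientation': array([0.68915545, 0.3710821 , 0.28462203, 0.55349177])}
top {'intrinsics': array([[524.80251316,   0.        , 313.97631362],
       [  0.        , 524.80251316, 238.03267054],
       [  0.        ,   0.        ,   1.        ]]), 'distortion': array([-0.14133643,  0.        ,  0.        ,  0.        ,  0.        ]), 'origin': array([ 270.66044619, -150.82659066, 1536.84522992]), 'orientation': array([-0.69341818, -0.06578997,  0.07217478,  0.71388634])}
{'t': 0.1, 'joint_pos': array([-1.23269580e+00,  9.17956913e-02,  1.23180461e+00,  5.01533124e-06,
        1.81981492e+00, -5.67007634e-02]), 'qvel': array([-1.36216674e-03, -2.60006634e-03, -2.93543462e-03,  1.05361850e-03,
       -9.59426814e-06, -1.23953572e-04]), 'joint_efforts': array([ 3.81656297e-03, -4.60214424e+01, -4.19220257e+01,  8.37637594e-05,
        1.05669544e-02, -2.82621052e-06]), 'position': array([ 230.69000728, -553.60431171,  238.23457847]), 'tool_rot': array([-5.49585094e-04,  8.32053112e-01, -5.54695221e-01, -7.26910396e-04]), 'wrist_force': array([-0.21205589,  0.03960951, -0.01902389]), 'moment': array([ 0.04549217, -0.00614858, -0.0073357 ]), 'gripper_width': 85.30849243096893} ['PlanningError', 'tips_ahead']
```

View pics/scene0.png

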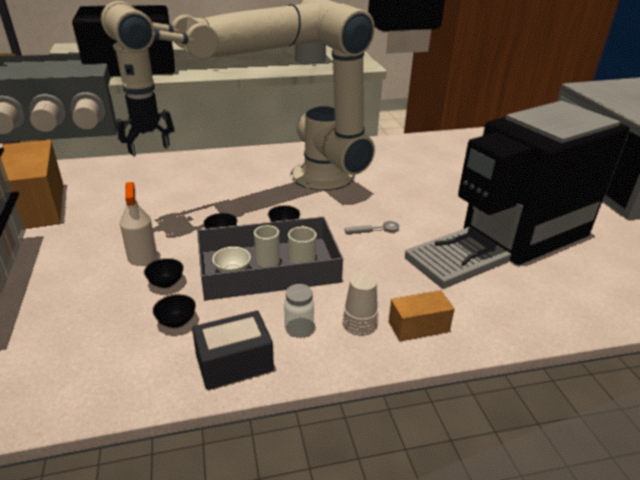

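View pics/top0.png

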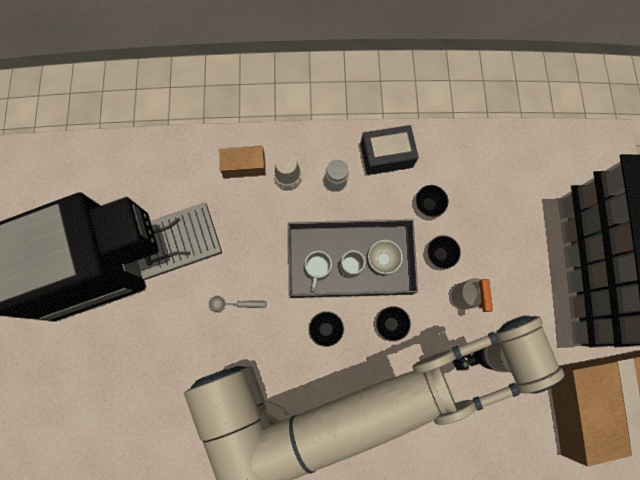

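The scene picture shows the tub row: bowl (232,262), cup (267,246) and mug (302,245). In the top picture the mug, with its handle, is at (317,266), the cup at (352,263) and the bowl at (385,257). The tray is around (185,240).

Things that could be taken for the cup, by top-view pixel:
- Mug (317,266): has a handle.
- Bowl (385,257): low and wide.
- Paper cups (288,172): outside the tub.
- Jar (337,175): lidded.

I choose (352,263), tall and without a handle.

```bash
cat > h.py <<'E'
import numpy as np, cv2
from scipy.spatial.transform import Rotation as R
from workcell import telemetry, cams
def rot(q): return R.from_quat([q[1],q[2],q[3],q[0]])
def cast(n,px,z):
    c=cams.get_calibration(n)
    p=cv2.undistortPoints(np.array(px,float).reshape(-1,1,2),c["intrinsics"],c["distortion"]).reshape(-1,2)
    d=rot(c["orientation"]).apply(np.c_[p[:,0],-p[:,1],-np.ones(len(p))])
    return c["origin"]+d*((z-c["origin"][2])/d[:,2])[:,None]
def proj(n,P):
    c=cams.get_calibration(n); q=rot(c["orientation"]).inv().apply(np.atleast_2d(P)-c["origin"])
    return cv2.projectPoints(q*[1,-1,-1],np.zeros(3),np.zeros(3),c["intrinsics"],c["distortion"])[0].reshape(-1,2)
E
python3 - <<'E'
from h import *
im=cv2.imread("pics/top0.png"); sc=cv2.imread("pics/scene0.png")
up=lambda a,f:cv2.resize(a,None,fx=f,fy=f,interpolation=cv2.INTER_CUBIC)
a=up(im[215:305,280:420],4)   # 560x360 
b=up(im[190:290,120:230],4)   # 440x400
cv2.imwrite("pics/c1.png",up(im[210:310,280:420],5)); cv2.imwrite("pics/c2.png",up(im[195:285,120:230],6))
# tub outer
hsv=cv2.cvtColor(im,cv2.COLOR_BGR2HSV)
print(cast("top",[(352,258)],105),cast("top",[(210,204),(221,250)],30))
sub=np.zeros(im.shape[:2],np.uint8); sub[225:293,296:410]=1
g=im.max(2); print(np.percentile(g[225:293,296:410],[10,50,90]))
E
```

```text
[[ 494.64196759 -271.4681147   105.        ]] [[680.88566013 137.71409543  30.        ]
 [540.79875053 103.8442005   30.        ]]
[ 75. 120. 169.]
```

View pics/c1.png

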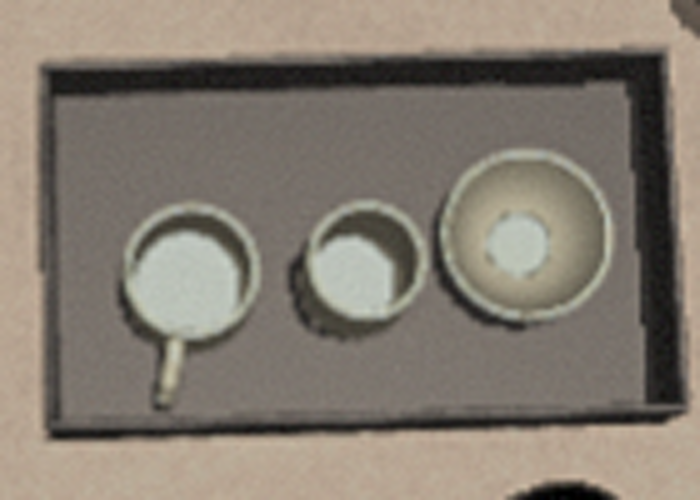

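View pics/c2.png

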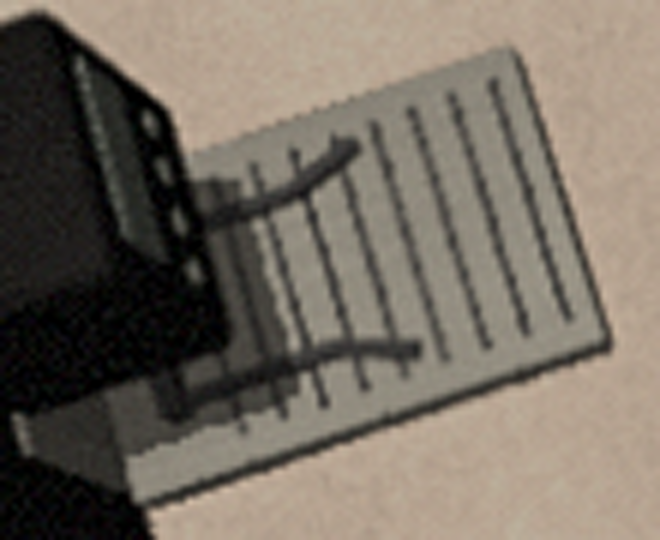

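The crops confirm the choice. c1 shows the handle-less cup with its rim centre at about (352.9,262.0); at 24.6 px across, the rim comes to 67 mm. c2 shows the tray front corners at about (205.1,202.5) and (220.9,251.3) and the guide tips at about (178.5,219.5) and (189,253).

```bash
cat >> h.py <<'E'
def delta(P,xdir,zdir):
    "shift (cm, tool axes) and rotvec (deg) to bring TCP to P, tool x along xdir, z along zdir"
    s=telemetry.read_state(); r=rot(s["tool_rot"]); z=np.array(zdir,float);z/=np.linalg.norm(z)
    x=np.array(xdir,float); x-=z*(x@z); x/=np.linalg.norm(x)
    t=R.from_matrix(np.c_[x,np.cross(z,x),z])
    print("shift cm",(r.inv().apply(np.array(P)-s["position"])/10).round(2),"rotvec",(r.inv()*t).as_rotvec(degrees=True).round(2))
E
python3 - <<'E'
from h import *
f=lambda p,o,k:(np.array(p,float)+.5)/k-.5+o
t=cast("top",f([(40,65),(662,50),(685,408),(50,430)],[280,210],5),80)
print("tub",t.round(1),"cen",t.mean(0).round(1),"sides",[np.linalg.norm(t[i]-t[(i+1)%4]).round(0) for i in range(4)])
cen=t.mean(0); tx=(t[0]+t[1]-t[2]-t[3]); tx/=np.linalg.norm(tx); print("tubx",tx,np.degrees(np.arctan2(tx[1],tx[0])))
cup=cast("top",[[352.9,262.0]],105)[0]; mug=cast("top",f([[192,271]],[280,210],5),85)[0]; bowl=cast("top",f([[525.5,236]],[280,210],5),50)[0]
print("cup",cup,"mug",mug,"bowl",bowl, np.linalg.norm((cup-mug)[:2]),np.linalg.norm((cup-bowl)[:2]))
print("scene proj cup rim centre/foot",proj("scene",[[*cup[:2],105],[*cup[:2],5]]))
q=cast("top",f([(513,47),(608,340),(140,500),(190,155)],[120,195],6),30)
print("tray",q.round(1),np.linalg.norm(q[0]-q[1]))
my=q[0]-q[1]; my[2]=0; my/=np.linalg.norm(my)
e1=q[3]-q[0];e2=q[2]-q[1]
for v in(e1,e2,[-my[1],my[0]]): print(np.degrees(np.arctan2(v[1],v[0])))
g=cast("top",f([(352,147),(415,348)],[120,195],6),42); print("guide tips",g.round(1),"gap",np.linalg.norm(g[0]-g[1]),"mid",g.mean(0))
print("front mid",(q[0]+q[1])/2)
sp=cast("top",[[466,296]],150);print("spray~",sp)
E
```

```text
tub [[ 605.7  -94.6   80. ]
 [ 604.7 -451.    80. ]
 [ 399.1 -450.8   80. ]
 [ 398.   -95.9   80. ]] cen [ 501.9 -273.1   80. ] sides [np.float64(356.0), np.float64(206.0), np.float64(355.0), np.float64(208.0)]
tubx [0.99999668 0.00257651 0.        ] 0.1476235659257205
cup [ 483.39963738 -273.47670779  105.        ] mug [ 484.1512454  -177.36492397   85.        ] bowl [ 503.92271583 -370.5736025    50.        ] 96.11472261327775 99.24214685137827
scene proj cup rim centre/foot [[266.40753477 231.35406769]
 [267.59982359 261.60927535]]
tray [[686.2 152.6  30. ]
 [537.1 104.1  30. ]
 [464.1 334.7  30. ]
 [636.1 314.7  30. ]] 156.84569183017516
107.19203047254335
107.56561905297517
108.01924908749692
guide tips [[634.7 229.6  42. ]
 [533.6 196.4  42. ]] gap 106.38833700956127 mid [584.13847532 213.0102175   42.        ]
front mid [611.67196777 128.33517814  30.        ]
spray~ [[ 375.22682777 -569.74149324  150.        ]]
```

```bash
python3 - <<'E'
from h import *
delta([231,-554,310],[.384,-.923,0],[0,0,-1])
delta([483.4,-273.5,300],[1,0.0026,0],[0,0,-1])
E
```

```text
shift cm [ 0.04 -0.01 -7.18] rotvec [-0.01  0.1   0.03]
shift cm [-16.15 -34.1   -6.14] rotvec [ -0.07   0.09 -67.53]
```

Request:
arm_command(rows=[[0,0,-6,0,0,0,8.5],[0,0,-6.2,0,0,0,8.5],[-5.4,-11.4,-6.2,0,0,-22,8.5],[-10.8,-22.7,-6.2,0,0,-45,8.5],[-16.15,-34.1,-6.2,0,0,-67.5,8.5],[-16.15,-34.1,-6.2,0,0,-67.5,8.5],[-16.15,-34.1,-6.2,0,0,-67.5,8.5],[-16.15,-34.1,-6.2,0,0,-67.5,8.5],[-16.15,-34.1,-6.2,0,0,-67.5,8.5],[-16.15,-34.1,-6.2,0,0,-67.5,8.5]])

```text
t: 1.35
position: [483.8, -272.9, 300.6]
tool_rot: [-0.0, 1.0, 0.002, -0.0]
wrist_force: [-0.1, -0.1, -0.1]
gripper_width: 85.3
```

```bash
python3 - <<'E'
from h import *
s=telemetry.read_state(); print(s["t"],s["position"],s["joint_pos"],s["wrist_force"])
delta([483.4,-273.5,130],[1,0.0026,0],[0,0,-1])
delta([483.4,-273.5,62],[1,0.0026,0],[0,0,-1])
im=cams.get_image("scene"); cv2.imwrite("pics/s1.png",cv2.resize(im[100:320,120:400,::-1],None,fx=2.5,fy=2.5))
E
```

```text
1.35 [ 483.83960494 -272.91211272  300.5903701 ] [-5.74709716e-01 -6.83401449e-03  1.22222188e+00 -1.85645718e-04
  1.92712170e+00 -5.77975263e-01] [-0.13372986 -0.14073619 -0.08652655]
shift cm [-0.03  0.06 17.06] rotvec [-0.02  0.05  0.03]
shift cm [-2.000e-02  7.000e-02  2.386e+01] rotvec [-0.02  0.05  0.03]
```

View pics/s1.png

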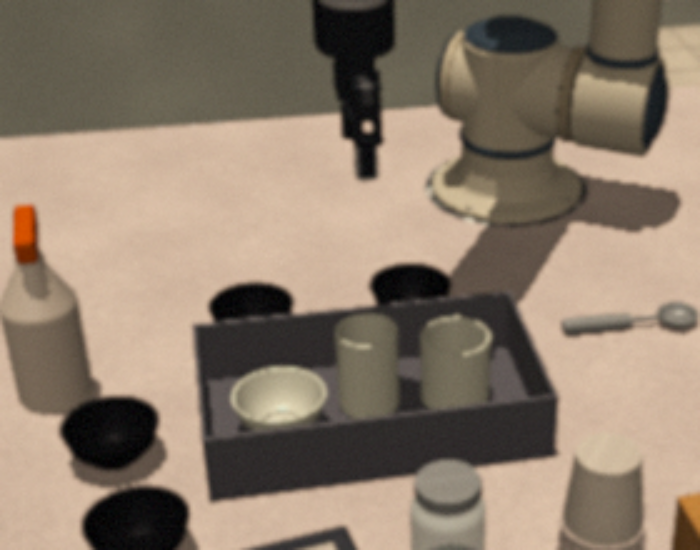

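The gripper hangs at crop (366,170), directly in line with the cup at (367,365). I descend in stages and close.

Request:
arm_command(rows=[[0,0.05,5,0,0,0,8.5],[0,0.05,10,0,0,0,8.5],[0,0.05,14,0,0,0,8.5],[0,0.05,17,0,0,0,8.5],[0,0.05,19,0,0,0,8.5],[0,0.05,21,0,0,0,8.5],[0,0.05,22.5,0,0,0,8.5],[0,0.05,23.8,0,0,0,8.5],[0,0.05,23.8,0,0,0,8.5]])

```text
t: 2.52
position: [483.0, -273.8, 62.2]
tool_rot: [-0.0, 1.0, 0.001, -0.001]
wrist_force: [0.9, 0.2, 1.0]
gripper_width: 84.9
```

Request:
arm_command(rows=[[0,0,0,0,0,0,7.5],[0,0,0,0,0,0,6.8],[0,0,0,0,0,0,6.2],[0,0,0,0,0,0,5.5],[0,0,0,0,0,0,5.5],[0,0,0,0,0,0,5.5]])

```text
t: 3.28
position: [484.1, -274.5, 64.7]
tool_rot: [0.001, 1.0, 0.001, 0.001]
wrist_force: [-0.2, 0.2, 5.2]
gripper_width: 64.4
```

Request:
arm_command(rows=[[0,0,-1,0,0,0,5.5],[0,0,-3,0,0,0,5.5],[0,0,-6,0,0,0,5.5],[0,0,-10,0,0,0,5.5],[0,0,-14,0,0,0,5.5],[0,0,-17,0,0,0,5.5],[0,0,-18,0,0,0,5.5],[0,0,-18,0,0,0,5.5],[0,0,-18,0,0,0,5.5]])

```text
t: 4.4
position: [483.0, -273.9, 241.3]
tool_rot: [-0.001, 1.0, 0.001, -0.001]
wrist_force: [0.1, -0.2, -1.8]
gripper_width: 64.5
```

```bash
python3 - <<'E'
from h import *
s=telemetry.read_state(); print(s["t"],s["position"],s["joint_pos"],s["wrist_force"],s["gripper_width"])
F=np.array([611.7,128.3,0]);a=np.radians(107.6);m=np.array([np.cos(a),np.sin(a),0]);my=np.array([-m[1],m[0],0])
H=F+170*m; P=H-112*m; print("home",H,"place",P)
delta([*P[:2],242],-my,[0,0,-1])
im=cams.get_image("scene"); cv2.imwrite("pics/s2.png",cv2.resize(im[100:320,120:400,::-1],None,fx=2.5,fy=2.5))
E
```

```text
4.4 [ 482.98623637 -273.85058514  241.34890938] [-5.77075761e-01 -2.65783181e-02  1.34721285e+00  5.68234939e-06
  1.82403454e+00 -5.79152154e-01] [ 0.06768176 -0.15351368 -1.7572399 ] 64.50043622252588
home [560.29711857 290.34241352   0.        ] place [594.16254634 183.58505873   0.        ]
shift cm [ 1.121e+01 -4.572e+01 -2.000e-02] rotvec [ -0.12   0.13 -17.48]
```

View pics/s2.png

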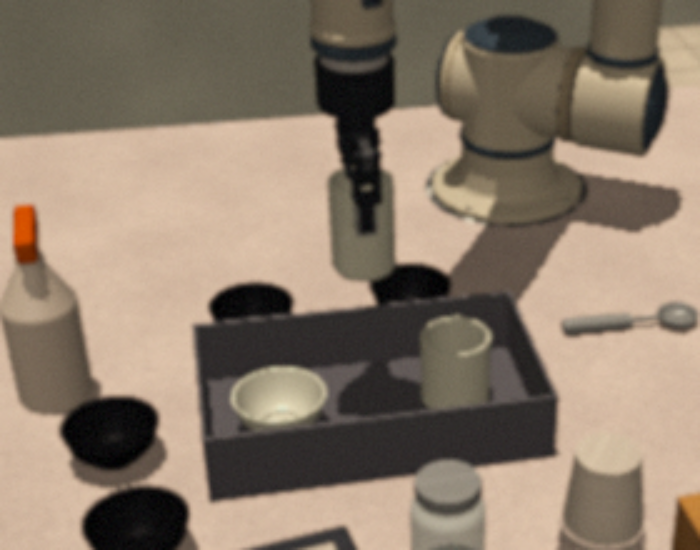

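The cup is held upright and clear of the tub, with the mug and bowl undisturbed. Now I carry it over the front part of the tray.

Request:
arm_command(rows=[[0.2,-1,0,0,0,-1,5.5],[1,-4,0,0,0,-2,5.5],[2,-8,0,0,0,-4,5.5],[3,-12.5,0,0,0,-6,5.5],[4.2,-17,0,0,0,-8,5.5],[5.3,-21.5,0,0,0,-9,5.5],[6.4,-26,0,0,0,-11,5.5],[7.5,-30.5,0,0,0,-13,5.5],[8.5,-35,0,0,0,-15,5.5],[9.6,-39,0,0,0,-16,5.5],[10.4,-42.5,0,0,0,-17,5.5],[11,-44.7,0,0,0,-17.5,5.5],[11.2,-45.7,0,0,0,-17.5,5.5],[11.2,-45.7,0,0,0,-17.5,5.5],[11.2,-45.7,0,0,0,-17.5,5.5]])

```text
t: 6.32
position: [594.5, 182.0, 243.5]
tool_rot: [0.0, 0.988, 0.153, 0.0]
wrist_force: [-0.2, -0.9, -1.6]
gripper_width: 64.1
```

```bash
python3 - <<'E'
from h import *
s=telemetry.read_state(); print(s["t"],s["position"],s["joint_pos"],s["wrist_force"],s["gripper_width"])
p=s["position"]
print("expected foot px",proj("scene",[[p[0],p[1],181],[p[0],p[1],281]]))
delta([594.2,183.6,92],[.953,.302,0],[0,0,-1])
im=cams.get_image("scene"); cv2.imwrite("pics/s3.png",cv2.resize(im[80:300,370:640,::-1],None,fx=2.5,fy=2.5))
E
```

```text
6.325 [594.50281789 182.0077191  243.45405797] [ 2.42623670e-01  1.51500811e-01  1.15808122e+00 -4.74695557e-04
  1.83199420e+00 -6.37125392e-02] [-0.1739911  -0.94572691 -1.63620676] 64.12717234107613
expected foot px [[447.88997767 210.6627016 ]
 [454.32743409 175.87479698]]
shift cm [ 0.02 -0.17 15.15] rotvec [ 0.03  0.   -0.04]
```

View pics/s3.png

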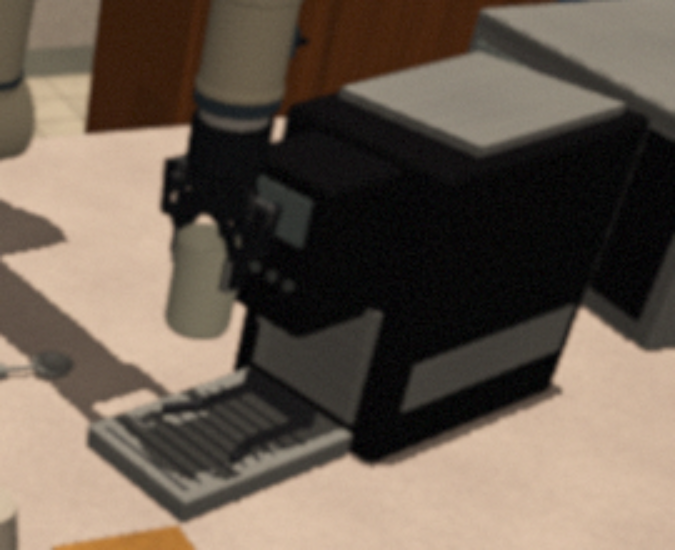

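The cup hangs upright over the front of the tray: its foot is at crop (198,330), or full-frame (449,212), against the predicted (448,211). I descend slowly.

Request:
arm_command(rows=[[0,-0.1,1.5,0,0,0,5.5],[0,-0.1,4,0,0,0,5.5],[0,-0.1,7,0,0,0,5.5],[0,-0.1,10,0,0,0,5.5],[0,-0.1,12,0,0,0,5.5],[0,-0.1,13.5,0,0,0,5.5],[0,-0.1,14.3,0,0,0,5.5],[0,-0.1,14.6,0,0,0,5.5],[0,-0.1,14.8,0,0,0,5.5],[0,-0.1,14.8,0,0,0,5.5],[0,-0.1,14.8,0,0,0,5.5]])

```text
t: 7.75
position: [594.4, 184.1, 95.9]
tool_rot: [-0.0, 0.988, 0.153, 0.0]
wrist_force: [-0.3, -0.9, -2.0]
gripper_width: 64.5
```

Request:
arm_command(rows=[[0,0,0.1,0,0,0,5.5],[0,0,0.2,0,0,0,5.5],[0,0,0.2,0,0,0,5.5]])

```text
t: 8.12
position: [594.1, 184.0, 93.1]
tool_rot: [0.0, 0.988, 0.153, -0.0]
wrist_force: [0.8, 1.3, -1.3]
gripper_width: 64.7
```

Request:
arm_command(rows=[[0,0,0.1,0,0,0,5.5],[0,0,0.15,0,0,0,5.5],[0,0,0.15,0,0,0,5.5]])

```text
t: 8.5
position: [594.1, 184.0, 91.7]
tool_rot: [0.0, 0.988, 0.153, -0.0]
wrist_force: [0.8, -0.7, -2.2]
gripper_width: 64.4
```

Request:
arm_command(rows=[[0,0,0.1,0,0,0,5.5],[0,0,0.1,0,0,0,5.5],[0,0,0.1,0,0,0,5.5]])

```text
t: 8.88
position: [594.2, 184.0, 90.8]
tool_rot: [0.0, 0.988, 0.153, -0.0]
wrist_force: [0.7, -0.6, -1.4]
gripper_width: 64.3
```

Request:
arm_command(rows=[[0,0,0.1,0,0,0,5.5],[0,0,0.1,0,0,0,5.5],[0,0,0.1,0,0,0,5.5]])

```text
t: 9.25
position: [594.1, 184.0, 89.7]
tool_rot: [0.0, 0.988, 0.153, -0.0]
wrist_force: [0.1, 0.9, -2.3]
gripper_width: 64.4
```

Request:
arm_command(rows=[[0,0,0.1,0,0,0,5.5],[0,0,0.1,0,0,0,5.5]])

```text
t: 9.5
position: [594.2, 184.1, 89.7]
tool_rot: [-0.0, 0.988, 0.153, 0.0]
wrist_force: [-2.5, 0.2, 3.6]
gripper_width: 64.0
```

The wrist force turned from -2 to +3.6 N at z 89.7, exactly the predicted contact height. I release, then go straight up.

Request:
arm_command(rows=[[0,0,0,0,0,0,6.8],[0,0,0,0,0,0,7.4],[0,0,0,0,0,0,8],[0,0,0,0,0,0,8.5],[0,0,0,0,0,0,8.5],[0,0,-1.5,0,0,0,8.5],[0,0,-5,0,0,0,8.5],[0,0,-10,0,0,0,8.5],[0,0,-14,0,0,0,8.5],[0,0,-14,0,0,0,8.5]])

```text
t: 10.75
position: [595.6, 184.4, 235.6]
tool_rot: [-0.0, 0.988, 0.153, 0.005]
wrist_force: [-0.0, -0.1, -0.1]
gripper_width: 85.2
```

```bash
python3 - <<'E'
from h import *
s=telemetry.read_state(); print(s["t"],s["position"],s["wrist_force"],s["gripper_width"])
print(proj("scene",[[594.2,184.1,30],[594.2,184.1,130]]))
a=cams.get_image("scene")[130:290,380:520,::-1]; b=cams.get_image("top")[190:290,120:230,::-1]
up=lambda i,h:cv2.resize(i,None,fx=h/i.shape[0],fy=h/i.shape[0],interpolation=cv2.INTER_CUBIC)
cv2.imwrite("pics/s4.png",np.hstack([up(a,400),up(b,400)]))
F=np.array([611.7,128.3,0]);an=np.radians(107.6);m=np.array([np.cos(an),np.sin(an),0])
H=F+170*m; H[2]=30
# 45deg tilted push pose; TCP 8mm behind tips, tips start 60mm before cup centre surface
z=m*.707+np.array([0,0,-.707])
B=H-(112+33+40)*m; B[2]=160
print("stage");delta(B,[.953,.302,0],z)
E
```

```text
10.75 [595.6226938  184.4461558  235.55459979] [-0.02602931 -0.13412622 -0.11534519] 85.15856872669579
[[439.87613478 257.92822655]
 [445.52340045 227.17166373]]
stage
shift cm [-0.05  7.34  6.99] rotvec [45.01 -0.09  0.07]
```

View pics/s4.png

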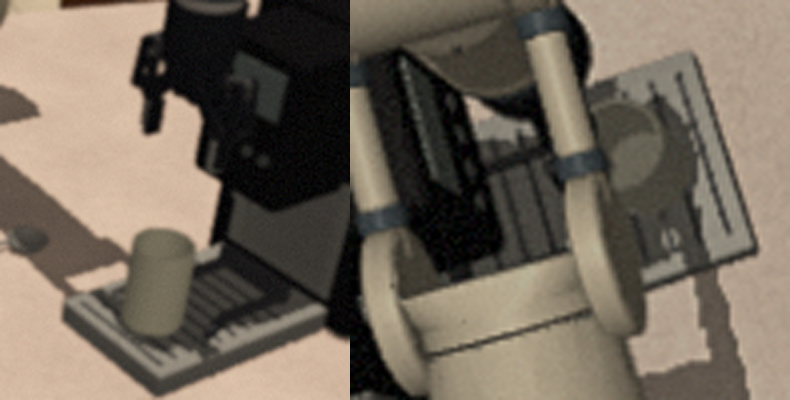

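The cup stands upright and released on the open front part of the tray: left-panel foot at about (155,325), top-panel rim centre at about (625,148). Next I back off towards the tray front and tilt the tool 45°, so the fingers point into the machine and the body stays clear of the head.

Request:
arm_command(rows=[[0,4,0,0,0,0,7],[0,8,0,0,0,0,5],[0,9,0,10,0,0,4],[0,9,0,20,0,0,4],[0,9,0,30,0,0,4],[0,9,0,40,0,0,4],[0,9,0,45,0,0,4],[0,9,0,45,0,0,4],[0,9,0,45,0,0,4],[0,9,0,45,0,0,4]])

```text
t: 12.1
position: [621.3, 99.2, 229.9]
tool_rot: [-0.377, 0.913, 0.143, -0.058]
wrist_force: [0.5, 0.8, 0.5]
gripper_width: 40.1
```

```bash
python3 - <<'E'
from h import *
s=telemetry.read_state(); print(s["t"],s["position"],s["joint_pos"],s["wrist_force"],s["gripper_width"])
print("cup by top rim",cast("top",[[188.7,226.9]],130))
F=np.array([611.7,128.3,0]);an=np.radians(107.6);m=np.array([np.cos(an),np.sin(an),0])
H=F+170*m
z=m*.707+np.array([0,0,-.707])
B=H-(112+33+35)*m; B[2]=66
delta(B,[.953,.302,0],z); print((s["position"]-H)@m,(s["position"]-H)@[-m[1],m[0],0])
im=cams.get_image("top"); b=im[110:290,100:280,::-1]; a=cams.get_image("scene")[100:290,370:560,::-1]
up=lambda i,h:cv2.resize(i,None,fx=h/i.shape[0],fy=h/i.shape[0],interpolation=cv2.INTER_CUBIC)
cv2.imwrite("pics/s5.png",np.hstack([up(a,400),up(b,400)]))
E
```

```text
12.1 [621.30390685  99.18080866 229.9004436 ] [-0.22645939  0.37671388  1.0895081   0.73875879  2.01645162 -0.32355458] [0.50527811 0.770892   0.54711563] 40.05604344734981
cup by top rim [[590.13406231 177.32481362 130.        ]]
shift cm [-0.06 10.1  13.07] rotvec [0.11 0.   0.16]
-200.66007370851395 -0.3495876819705862
```

View pics/s5.png

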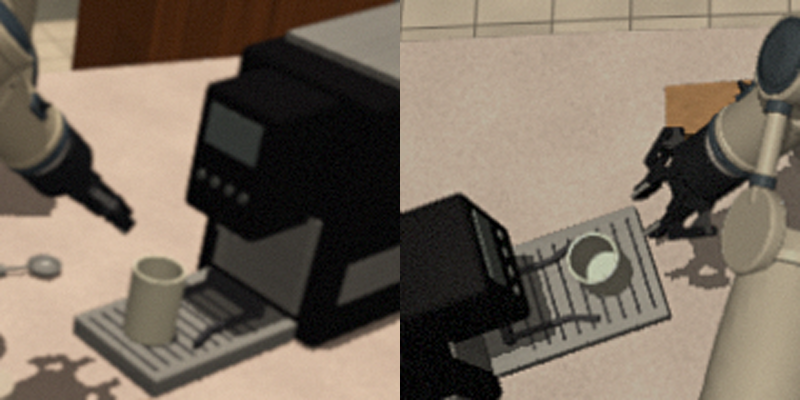

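The cup stands at about (591,179), between the tilted gripper and the guides, with fingers and body clear of everything. I descend to push height in front of it.

Request:
arm_command(rows=[[0,2,2,0,0,0,4],[0,5,5,0,0,0,4],[0,8,8,0,0,0,4],[0,10,10,0,0,0,4],[0,11.2,11.2,0,0,0,4],[0,11.6,11.6,0,0,0,4],[0,11.6,11.6,0,0,0,4],[0,10.1,13.1,0,0,0,4],[0,10.1,13.1,0,0,0,4],[0,10.1,13.1,0,0,0,4]])

```text
t: 13.45
position: [615.0, 118.9, 65.4]
tool_rot: [-0.378, 0.913, 0.142, -0.058]
wrist_force: [-0.6, 0.1, -0.5]
gripper_width: 39.9
```

```bash
cat >> h.py <<'E'
F=np.array([611.7,128.3,0]);an=np.radians(107.6);m=np.array([np.cos(an),np.sin(an),0]);H=F+170*m;my=np.array([-m[1],m[0],0])
def st():
    s=telemetry.read_state(); p=s["position"]; print("t",s["t"],"x,y,z in machine",((p-H)@m).round(1),((p-H)@my).round(1),p[2].round(1),"F fwd",(s["wrist_force"]@m).round(2),s["wrist_force"].round(1),s["gripper_width"].round(1),"j",s["joint_pos"].round(2))
E
python3 - <<'E'
from h import *
st()
z=m*.707+np.array([0,0,-.707])
for x in(-130,-60,-36):
    B=H+x*m; B[2]=66; delta(B,[.953,.302,0],z)
E
```

```text
Traceback (most recent call last):
  File "h.py", line 21, in st
    s=telemetry.read_state(); p=s["position"]; print("t",s["t"],"x,y,z in machine",((p-H)@m).round(1),((p-H)@my).round(1),p[2].round(1),"F fwd",(s["wrist_force"]@m).round(2),s["wrist_force"].round(1),s["gripper_width"].round(1),"j",s["joint_pos"].round(2))
                                                                                                                                                                                                        ^^^^^^^^^^^^^^^^^^^^^^^^
AttributeError: 'float' object has no attribute 'round'
```

```bash
sed -i 's/s\["gripper_width"\].round(1)/round(s["gripper_width"],1)/' h.py
python3 - <<'E'
from h import *
st()
z=m*.707+np.array([0,0,-.707])
for x in(-130,-80,-45):
    B=H+x*m; B[2]=66; delta(B,[.953,.302,0],z)
E
```

```text
t 13.45 x,y,z in machine -179.9 -0.3 65.4 F fwd 0.24 [-0.6  0.1 -0.5] 39.9 j [-0.2   0.44  1.3   0.68  1.79 -0.49]
shift cm [-0.02 -3.58  3.49] rotvec [0.04 0.01 0.1 ]
shift cm [-0.02 -7.11  7.02] rotvec [0.04 0.01 0.1 ]
shift cm [-0.01 -9.59  9.49] rotvec [0.04 0.01 0.1 ]
```

Request:
arm_command(rows=[[0,-0.5,0.5,0,0,0,4],[0,-1,1,0,0,0,4],[0,-1.3,1.3,0,0,0,4],[0,-1.6,1.6,0,0,0,4],[0,-1.9,1.9,0,0,0,4],[0,-2.2,2.2,0,0,0,4],[0,-2.5,2.5,0,0,0,4],[0,-2.8,2.8,0,0,0,4],[0,-3.1,3.1,0,0,0,4],[0,-3.5,3.5,0,0,0,4],[0,-3.5,3.5,0,0,0,4]])

```text
t: 14.82
position: [599.7, 166.2, 64.7]
tool_rot: [-0.378, 0.913, 0.142, -0.059]
wrist_force: [0.0, 0.3, -0.1]
gripper_width: 40.1
```

```bash
python3 - <<'E'
from h import *
st()
b=cams.get_image("top")[170:290,100:260,::-1]; a=cams.get_image("scene")[130:290,380:520,::-1]
up=lambda i,h:cv2.resize(i,None,fx=h/i.shape[0],fy=h/i.shape[0],interpolation=cv2.INTER_CUBIC)
cv2.imwrite("pics/s6.png",np.hstack([up(a,360),up(b,360)]))
E
```

```text
t 14.825 x,y,z in machine -130.2 -0.1 64.7 F fwd 0.32 [ 0.   0.3 -0.1] 40.1 j [-0.14  0.39  1.37  0.7   1.74 -0.45]
```

View pics/s6.png

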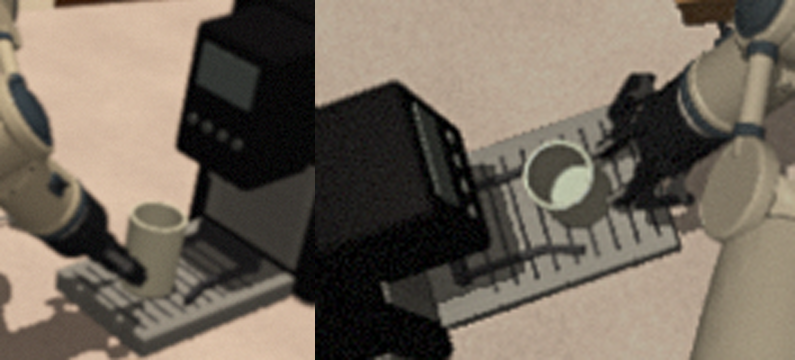

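The cup is upright with the two finger tips cradling its front side, left panel (140,265); its rim centre in the right panel is at about (560,177). I continue in slow steps.

Request:
arm_command(rows=[[0,-0.3,0.3,0,0,0,4],[0,-0.6,0.6,0,0,0,4],[0,-0.9,0.9,0,0,0,4],[0,-1.2,1.2,0,0,0,4],[0,-1.5,1.5,0,0,0,4],[0,-1.8,1.8,0,0,0,4],[0,-2,2,0,0,0,4],[0,-2,2,0,0,0,4]])

```text
t: 15.92
position: [591.3, 193.0, 64.8]
tool_rot: [-0.378, 0.913, 0.142, -0.059]
wrist_force: [-0.4, -0.4, 0.1]
gripper_width: 39.9
```

Request:
arm_command(rows=[[0,-0.3,0.3,0,0,0,4],[0,-0.6,0.6,0,0,0,4],[0,-0.9,0.9,0,0,0,4],[0,-1.2,1.2,0,0,0,4],[0,-1.5,1.5,0,0,0,4],[0,-1.5,1.5,0,0,0,4]])

```text
t: 16.68
position: [584.8, 213.3, 64.8]
tool_rot: [-0.378, 0.913, 0.142, -0.059]
wrist_force: [0.5, 0.3, 0.3]
gripper_width: 39.8
```

```bash
python3 - <<'E'
from h import *
st()
print("cup at last pic",[( cast("top",[[181.7,229]],130)[0]*[1,1,0]-H)@v for v in(m,my)])
b=cams.get_image("top")[170:290,100:260,::-1]; a=cams.get_image("scene")[130:290,380:520,::-1]
up=lambda i,h:cv2.resize(i,None,fx=h/i.shape[0],fy=h/i.shape[0],interpolation=cv2.INTER_CUBIC)
cv2.imwrite("pics/s7.png",np.hstack([up(a,360),up(b,360)]))
E
```

```text
t 16.675 x,y,z in machine -80.8 -0.0 64.8 F fwd 0.1 [0.5 0.3 0.3] 39.8 j [-0.07  0.35  1.42  0.72  1.68 -0.41]
cup at last pic [np.float64(-96.5108332244935), np.float64(4.935968825756462)]
```

View pics/s7.png

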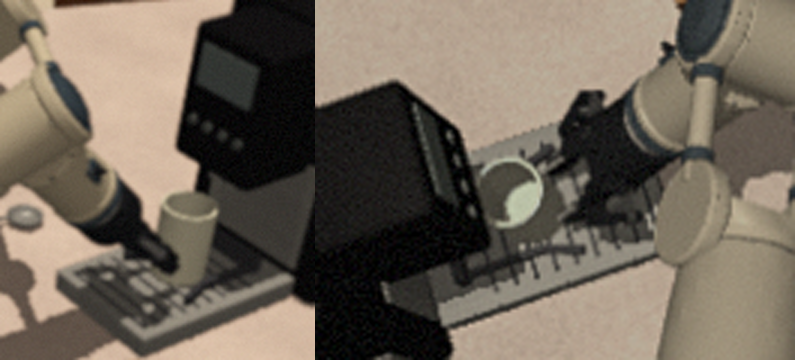

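The cup is upright, well between the guides and still in the cradle, with its rim at right panel (510,192). I continue more slowly.

Request:
arm_command(rows=[[0,-0.3,0.3,0,0,0,4],[0,-0.6,0.6,0,0,0,4],[0,-0.9,0.9,0,0,0,4],[0,-1.2,1.2,0,0,0,4],[0,-1.5,1.5,0,0,0,4],[0,-1.7,1.7,0,0,0,4],[0,-1.7,1.7,0,0,0,4]])

```text
t: 17.65
position: [577.6, 236.1, 64.8]
tool_rot: [-0.378, 0.913, 0.142, -0.059]
wrist_force: [0.6, -0.5, -0.2]
gripper_width: 40.0
```

Request:
arm_command(rows=[[0,-0.15,0.15,0,0,0,4],[0,-0.3,0.3,0,0,0,4],[0,-0.45,0.45,0,0,0,4],[0,-0.45,0.45,0,0,0,4]])

```text
t: 18.15
position: [575.7, 242.0, 64.8]
tool_rot: [-0.378, 0.913, 0.142, -0.059]
wrist_force: [0.3, -1.0, 0.2]
gripper_width: 40.2
```

Request:
arm_command(rows=[[0,-0.1,0.1,0,0,0,4],[0,-0.2,0.2,0,0,0,4],[0,-0.2,0.2,0,0,0,4]])

```text
t: 18.52
position: [574.9, 244.6, 64.7]
tool_rot: [-0.378, 0.913, 0.142, -0.059]
wrist_force: [0.0, -1.1, 0.2]
gripper_width: 40.0
```

```bash
python3 -c "
from h import *
st()"
```

```text
t 18.525 x,y,z in machine -48.0 -0.1 64.7 F fwd -1.03 [ 0.  -1.1  0.2] 40.0 j [-0.02  0.33  1.45  0.74  1.65 -0.38]
```

Request:
arm_command(rows=[[0,-0.1,0.1,0,0,0,4],[0,-0.2,0.2,0,0,0,4],[0,-0.2,0.2,0,0,0,4]])

```text
t: 18.9
position: [574.0, 247.4, 64.8]
tool_rot: [-0.378, 0.913, 0.142, -0.059]
wrist_force: [0.5, 0.1, 0.2]
gripper_width: 40.2
```

Request:
arm_command(rows=[[0,-0.1,0.1,0,0,0,4],[0,-0.2,0.2,0,0,0,4],[0,-0.2,0.2,0,0,0,4]])

```text
t: 19.27
position: [573.2, 250.1, 64.8]
tool_rot: [-0.378, 0.913, 0.142, -0.059]
wrist_force: [0.1, -0.1, -0.2]
gripper_width: 40.1
```

Request:
arm_command(rows=[[0,-0.1,0.1,0,0,0,4],[0,-0.1,0.1,0,0,0,4]])

```text
t: 19.52
position: [572.8, 251.4, 64.7]
tool_rot: [-0.378, 0.913, 0.142, -0.059]
wrist_force: [1.1, -0.9, 0.1]
gripper_width: 39.8
```

Request:
arm_command(rows=[[0,-0.1,0.1,0,0,0,4],[0,-0.1,0.1,0,0,0,4]])

```text
t: 19.77
position: [572.4, 252.7, 64.7]
tool_rot: [-0.378, 0.913, 0.142, -0.059]
wrist_force: [0.6, -0.5, -0.1]
gripper_width: 39.9
```

Request:
arm_command(rows=[[0,-0.1,0.1,0,0,0,4],[0,-0.1,0.1,0,0,0,4]])

```text
t: 20.02
position: [571.9, 254.1, 64.7]
tool_rot: [-0.378, 0.913, 0.142, -0.059]
wrist_force: [0.0, -0.9, -0.1]
gripper_width: 40.0
```

Request:
arm_command(rows=[[0,-0.1,0.1,0,0,0,4],[0,-0.1,0.1,0,0,0,4]])

```text
t: 20.27
position: [571.5, 255.4, 64.7]
tool_rot: [-0.378, 0.913, 0.142, -0.059]
wrist_force: [-0.2, -1.0, 0.2]
gripper_width: 40.3
```

Request:
arm_command(rows=[[0,-0.1,0.1,0,0,0,4],[0,-0.1,0.1,0,0,0,4]])

```text
t: 20.52
position: [571.1, 256.7, 64.7]
tool_rot: [-0.378, 0.913, 0.141, -0.059]
wrist_force: [0.4, -1.5, 0.1]
gripper_width: 40.2
```

Request:
arm_command(rows=[[0,-0.1,0.1,0,0,0,4],[0,-0.1,0.1,0,0,0,4]])

```text
t: 20.78
position: [571.3, 257.3, 64.9]
tool_rot: [-0.378, 0.913, 0.141, -0.058]
wrist_force: [1.4, -5.2, 0.7]
gripper_width: 40.2
```

```bash
python3 - <<'E'
from h import *
st()
a=cams.get_image("scene")[140:290,390:540,::-1]
cv2.imwrite("pics/s8.png",cv2.resize(a,None,fx=4,fy=4,interpolation=cv2.INTER_CUBIC))
for x in (-15,-8,0):
    C=H+x*m; C[2]=30; k=-my*33  # visible rim points
    T=C+[0,0,100]
    print(x,"foot,top centre, top side pts in crop",((proj("scene",[C,T,T+33*my,T-33*my,T+33*m,T-33*m])-[390,140])*4).round(0).tolist())
E
```

```text
t 20.775 x,y,z in machine -34.8 -0.5 64.9 F fwd -5.39 [ 1.4 -5.2  0.7] 40.2 j [-0.    0.32  1.46  0.74  1.63 -0.37]
-15 foot,top centre, top side pts in crop [[305.0, 432.0], [331.0, 311.0], [296.0, 288.0], [367.0, 334.0], [367.0, 298.0], [294.0, 323.0]]
-8 foot,top centre, top side pts in crop [[312.0, 429.0], [339.0, 308.0], [304.0, 286.0], [375.0, 331.0], [375.0, 295.0], [302.0, 321.0]]
0 foot,top centre, top side pts in crop [[321.0, 426.0], [348.0, 305.0], [313.0, 283.0], [384.0, 328.0], [383.0, 292.0], [311.0, 318.0]]
```

View pics/s8.png

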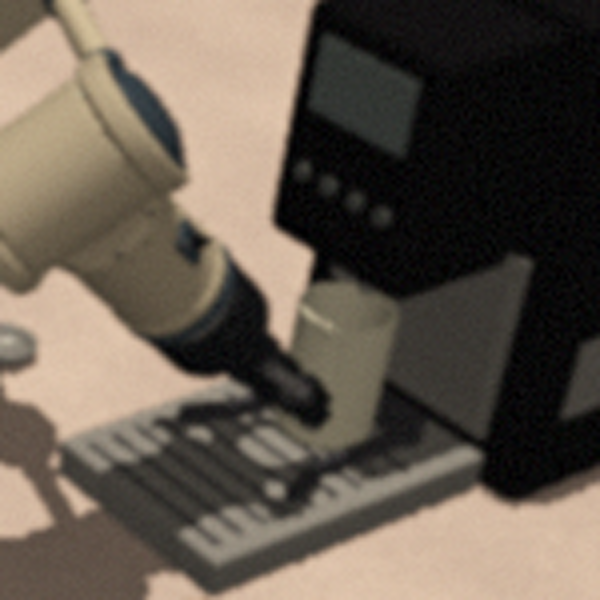

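The forward force jumped to 5.4 N at TCP x = -34.8. The cup top spans columns 302–400, centre about 351, against 348 predicted at home, so it is upright against the stop. I retract slowly.

Request:
arm_command(rows=[[0,0.1,-0.1,0,0,0,4],[0,0.3,-0.3,0,0,0,4],[0,0.6,-0.6,0,0,0,4],[0,1.2,-1.2,0,0,0,4],[0,2.5,-2.5,0,0,0,4],[0,4.5,-4.5,0,0,0,4],[0,7,-7,0,0,0,4],[0,9,-9,0,0,0,4],[0,10.5,-10.5,0,0,0,4],[0,10.5,-10.5,0,0,0,4],[0,7,-14,0,0,0,4],[0,3,-18,0,0,0,4],[0,3,-18,0,0,0,4],[0,3,-18,0,0,0,4]])

```text
t: 22.58
position: [615.3, 117.3, 170.8]
tool_rot: [-0.378, 0.913, 0.142, -0.059]
wrist_force: [-0.8, -0.8, -0.7]
gripper_width: 40.3
```

```bash
python3 - <<'E'
from h import *
st()
a=cams.get_image("scene"); b=cams.get_image("top")
cv2.imwrite("pics/s9.png",np.hstack([cv2.resize(a[140:290,390:540,::-1],(450,450),interpolation=cv2.INTER_CUBIC),cv2.resize(a[180:340,120:400,::-1],(350,200)).repeat(1,0) if 0 else cv2.copyMakeBorder(cv2.resize(a[180:340,120:400,::-1],(350,200)),0,250,0,0,cv2.BORDER_CONSTANT)]))
for x,y in((-6,0),(0,0),(0,4)):
    C=H+x*m+y*my; C[2]=30; T=C+[0,0,100]; v=np.array([m*np.cos(t)+my*np.sin(t) for t in np.linspace(0,6.28,60)])
    r=lambda c,k:((proj("scene",c+k*v)-[390,140])*3)
    t=r(T,33);f=r(C,30); print(x,y,"rim L,R,top",t[:,0].min().round(),t[:,0].max().round(),t[:,1].min().round(),"foot L,R,bottom",f[:,0].min().round(),f[:,0].max().round(),f[:,1].max().round())
E
```

```text
t 22.575 x,y,z in machine -181.6 -0.1 170.8 F fwd -0.46 [-0.8 -0.8 -0.7] 40.3 j [-0.2   0.37  1.2   0.72  1.92 -0.38]
-6 0 rim L,R,top 218.0 294.0 211.0 foot L,R,bottom 203.0 269.0 340.0
0 0 rim L,R,top 223.0 299.0 210.0 foot L,R,bottom 208.0 274.0 338.0
0 4 rim L,R,top 220.0 295.0 208.0 foot L,R,bottom 205.0 271.0 336.0
```

The picture limit is reached, so I check the cup numerically with a mask.

```bash
python3 - <<'E'
from h import *
a=cv2.imread("pics/s9.png")[:450,:450]; b=cv2.cvtColor(cv2.imread("pics/scene0.png")[140:290,390:540],cv2.COLOR_BGR2GRAY)
b=cv2.resize(b,(450,450),interpolation=cv2.INTER_CUBIC)
M=cv2.absdiff(cv2.cvtColor(a,cv2.COLOR_BGR2GRAY),b); M=(M>18).astype(np.uint8); M[:195]=0;M[350:]=0;M[:,:190]=0;M[:,315:]=0
n,l,s,c=cv2.connectedComponentsWithStats(cv2.morphologyEx(M,cv2.MORPH_OPEN,np.ones((5,5))))
print(s[1:]); k=1+s[1:,4].argmax()
for y in(225,240,260,280,300,320,330): 
    x=np.where(l[y]==k)[0]; print(y,x.min() if len(x) else 0,x.max() if len(x) else 0)
# mug and bowl: change in tub region since start
A=cams.get_image("scene").astype(int)[200:300,195:345]; B=cv2.imread("pics/scene0.png")[200:300,195:345,::-1].astype(int)
d=np.abs(A-B).max(2)>35; yy,xx=np.where(d); print("tub diff cols",np.histogram(xx+195,bins=[195,215,253,257,282,287,318,345])[0])
E
```

```text
[[ 206  209   92  130 8017]
 [ 211  220   21   64  603]
 [ 208  316    6    7   40]]
225 230 292
240 227 297
260 223 292
280 229 288
300 206 285
320 220 278
330 232 274
tub diff cols [ 117  531   95  623   13    6 1018]
```

```bash
python3 - <<'E'
from h import *
for n,im in(("0",cv2.imread("pics/top0.png")),("now",cams.get_image("top")[:,:,::-1])):
    g=cv2.cvtColor(np.ascontiguousarray(im),cv2.COLOR_BGR2GRAY)
    for nm,(x0,x1) in(("mug",(300,335)),("bowl",(366,406))):
        h=cv2.resize(g[232:286,x0:x1],None,fx=4,fy=4,interpolation=cv2.INTER_CUBIC)
        m_=(h>150); y,x=np.where(m_); print(n,nm,m_.sum(),(x.mean()/4+x0).round(1),(y.mean()/4+232).round(1))
from workcell import hand_in
print(hand_in())
E
```

```text
0 mug 6948 317.6 266.6
0 bowl 6723 384.6 257.2
now mug 6964 317.6 266.6
now bowl 6779 384.5 257.2
the job is handed in; nothing more can be done
None
```

The cup is against the back stop under the spouts, and I handed the job in at about 22.7 s of the 54 s. I lifted it out of the tub, stood it on the front of the drip tray and let go. I then pushed it, standing, between the guides with the tool tilted 45°, and drew the arm clear.

**Cup at the stop:** The push force rose from about 1 N to 5.4 N when the cup met the stop. After I backed off, its outline in the scene camera had its rim at columns 224–297 and its foot at row 339. The prediction for a cup exactly at home was 223–299 and 338. For a cup 6 mm short it was 218–294 and 340.

**Mug and bowl:** In the top camera they are within 0.1 px of where they started.

**Checks that fell short or disagreed:**
- My last picture could not be viewed because I had reached the 12-picture limit, so the final cup check is from a mask only.
- The top-view reading of the cup differed from the arm's own position by about 5–8 mm on the tray.
- The before/after difference in the tub area of the scene view was not zero. I put it down to arm shadows, because the top view showed no movement.
- I did not measure the jar, tea box, paper cups, spray bottle or spoon at the end. The arm met no unexpected force at any point I read it.

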